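# Set a spring gauge's drag pointer by drawing the carriage to the mark

## Robot

A 6-joint arm with a two-finger parallel gripper is mounted at the origin on a cart in front of the work surface, level with it; the furniture and walls round the work are solid. World frame = base frame: x ahead of the robot, y to its left, z up, the work surface at z = 0. Lengths are in m, angles in rad, forces in N, time in s.
With the tool pointing down it reaches from about 0.3 to 0.875 m from the base axis. Payload 6.4 kg.
Tool frame: the origin (TCP) lies between the finger pads; the fingertips stand 22 mm ahead of it and the grasp point (between the pads) lies 3 mm ahead of it; z points along the fingers, y is the line along which they close (so a half turn about z gives the same grasp; the last joint's range is limited). The gripper opens to 85 mm and grips with 20 to 120 N. Pads are 22 mm wide; open, the fingers measure 114 mm over their backs; the gripper's body (76 mm by 85 mm) begins 54 mm behind the grasp point. The pads swing forward as they close: fully open they stand 13 mm farther back than shut.
Start: joints at [0.957, 0.181, 1.607, -0, 1.354, -0.206], TCP at [0.228, 0.528, 0.253] pointing down, gripper open.
Joint ranges: [-2.99, 2.99], [-0.89, 2.07], [0.3, 2.58], [-1.14, 4.28], [0, 2.63], [-3.12, 3.12]. Speed limits (rad/s): [2.57, 2.57, 3.01, 3.14, 3.14, 3.14].

## Interface

Orientations are given as a unit quaternion [w, x, y, z].
In Python, from bench import ctrl, imaging, workorder gives the robot as it stands.
- The arm moves only by the shell command python3 -m pendant 'ROWS' [OPENING]. ROWS is JSON, a list of rows, each a list of 4 numbers: the shift along the tool's x, y, z in cm, then the turn about the tool's z in degrees. In form: [[dx, dy, dz, roll], ...]. A call has 1 to 12 rows; each row is the pose to reach, as a shift and turn from the pose commanded when the call began, along the tool's axes at that moment; what a row does not reach only later rows make up. A row lasts 1/12 s, in which the tool goes at most 41.7 mm and 7.16 degrees, less where a joint would pass 70% of its speed; a pose out of reach is approached as far as the arm can. A call with a gripper value outside its range is refused whole. OPENING is the opening, from 0 (shut) to 1 (fully open), set as the call begins (- or left out, the last holds). The fingers move at their own pace and stop on an object; the grip force is fixed at half the most. Time passes only in rows, so rows that repeat a pose let the fingers close. It gives the time, the measured TCP pose, the force, the opening and the grip force at its end, in the units of the state.
- ctrl.get_obs(): the state, without advancing time (a new reading comes with each control period).
- imaging.camera(name): name is "scene" or "top" or "wrist"; returns the picture (420x560x3 uint8, red, green, blue); there is no depth.
- imaging.camera_info(name): a dict with "K" (3x3 intrinsics, pixels), "T" (4x4, takes a point from camera to world coordinates); the wrist camera has in their place "tool_from_camera" (4x4, takes a point from camera to tool coordinates, whose origin is the TCP and whose axes are the flange's). Camera axes: x right, y up, looking along -z (the intrinsics and any distortion apply to the point x, -y, -z); pixel columns grow to the right and rows downward; lengths in m; the calibration is good to about 2 mm. The wrist camera is an equidistant fisheye: a pixel r from the principal point sees the ray r / f radians off the axis. A picture is of the moment at which its call begins: read the wrist's pose just before it. camera_info takes no time and is no camera call.
- workorder.hand_in(): hands the job in; it is judged then, once.
The state is a dict: "time_s": time; "q": joint angles; "dq": joint speeds; "joint_efforts": joint torques, N m; "eef_pos": TCP position; "eef_rot": TCP orientation; "wrist_force": force on the tool from outside, world axes, zero at the start; "torque": the same for the moment, N m; "opening": opening from 0.0 (shut) to 1.0 (fully open); "grasp_force": force on a finger pad.
Only numpy, scipy, OpenCV 4.12 (cv2) and the standard library are available. Lean on these libraries where they do the work, as an engineer would, in place of code of your own. Each camera call takes 0.05 s, during which the arm holds its last target. There are 200 camera calls.

## Task

First clear the black bit case off the spring gauge's track and lay it flat in the blue tray, then slide the red drag pointer back until it touches the arm of the carriage. Now draw the black pull knob out until the red needle stands inside the yellow mark, hold it there for a second, and ease the carriage all the way back by hand without letting it snap, so that the pointer stays behind in the mark. Leave the oil can, glue bottle and jar standing where they are.

Things in the scene. Friction and masses are not known exactly. Their poses are not given: they have to be found in the camera images.
- gauge: bench spring gauge fixed to the bench: grey base plate 300 x 128 x 12 mm with a blue spring barrel. Origin on the bench under the track's centre line (plate: x -135 to +165, y -33 to +95 mm, top z 12). Barrel along its x axis at x 54 to 162, y -30 to +30, up to z 66. Carriage and pointer slide toward its -x; white scale at y +70 to +93.
- carriage (a joint): how far the aluminium carriage is drawn out, m: 0 = home against its stop, grows as it is pulled along the gauge's -x, to 0.103. A spring pulls it home (3 N at home, about 12 N at 0.09).
- pull_knob (a point): point on the axis of the carriage's black pull knob, at gripping height, 60 mm above the bench. Upright round post 18 mm in diameter, 29 to 67 mm above the bench, then a 24 mm cap to 76 mm. At home at gauge x +10, y 0. The carriage's low side arm (top at 26 mm, 12 mm wide in x) reaches to gauge y +72, 10 mm nearer -x than the knob axis.
- pointer (a joint): how far the red drag pointer stands from zero, m: 0 = touching the carriage's arm when the carriage is home; grows toward the gauge's -x, to 0.108. It stays where it is left (1.5 N friction). The carriage's arm pushes it outward when it touches it, and leaves it behind on the way back: they touch when both joints are equal.
- pointer_tab (a point): point in the upright red tab of the drag pointer, 50 mm above the bench (tab 10 mm in gauge x, 14 mm in y, its top 60 mm above the bench; foot 16 x 18 mm, up to 29 mm). It runs at gauge y +60, and x -14 at zero.
- needle_tip (a point): reading point of the red pointer's needle, over the white scale at gauge y +81, at the middle of the pointer in x, 14 mm above the bench
- carriage_index (a point): point fixed to the carriage that coincides with needle_tip whenever the carriage's arm touches the drag pointer
- mark: yellow mark clip fixed on the white scale, 10 mm wide along the scale (x), 22 mm across; origin at the centre of its underside, axes parallel to the gauge's. The needle is inside the mark when needle_tip is within 5 mm of this origin along x.
- bit_case: closed black bit case 40 x 85 x 24 mm, 150 g, loose, lying flat on the gauge's base plate over the track; origin at the centre of its underside, long side along its y
- tray: fixed blue open tray 150 x 180 x 32 mm outside, walls and floor 5 mm, standing on the closed red case (its top 52 mm above the bench) at the right; origin at the centre of its underside, long side along its y
- oil_can: flat blue oil can with a red nozzle, 35 x 60 mm in plan, 125 mm tall, standing loose near the gauge; origin at the centre of its underside
- glue_bottle: cream glue bottle with an orange nozzle, 60 mm in diameter, 182 mm tall, standing loose near the gauge; origin at the centre of its underside
- wax_jar: dark plastic jar with a black lid, 71 mm in diameter, 82 mm tall, standing loose near the gauge; origin at the centre of its underside

How it is judged:
On the way, in this order (a step that is already met when the one before it is completed fails the run):
1. the bit case lies flat in the tray (x of bit_case in the frame of tray between -0.06 and 0.06 m and y of bit_case in the frame of tray between -0.075 and 0.075 m and z of bit_case in the frame of tray below 0.014 m and angle between bit_case's own z axis and vertical below 0.15 rad and linear speed of bit_case below 0.03 m/s), for 0.2 s.
2. the red drag pointer is slid back to within 6 mm of zero, with the carriage home (value of joint each of pointer, carriage below 0.006 m), for 0.2 s.
3. the carriage is drawn out until its arm (carriage_index within 6.5 mm) and the pushed needle (within 5 mm) both stand at the mark, and held there for 0.8 s (x of needle_tip in the frame of mark between -0.005 and 0.005 m and x of carriage_index in the frame of mark between -0.0065 and 0.0065 m), for 0.8 s.
At the end, for the whole second after the job is handed in: the carriage is fully home (within 5 mm), the needle stands inside the yellow mark (within 5 mm of its middle along the scale), and the bit case lies flat and at rest in the tray (all of step 1 and x of needle_tip in the frame of mark between -0.005 and 0.005 m and value of joint carriage below 0.005 m); the robot touches nothing.
It fails at once if the carriage snaps back (faster than 0.35 m/s) (velocity of joint carriage below -0.35 m/s).
It fails at once if the oil can is shifted by more than 25 mm or tipped (distance of oil_can from where it was at the start of the episode above 0.025 m or angle between oil_can's own z axis and vertical above 0.35 rad).
It fails at once if the glue bottle is shifted by more than 25 mm or tipped (distance of glue_bottle from where it was at the start of the episode above 0.025 m or angle between glue_bottle's own z axis and vertical above 0.35 rad).
It fails at once if the wax jar is shifted by more than 25 mm or tipped (distance of wax_jar from where it was at the start of the episode above 0.025 m or angle between wax_jar's own z axis and vertical above 0.35 rad).
It also fails if it takes over 69 s, if anything falls off the work surface, if the arm or the gripper's body presses on something with over 40 N, if the wrist force passes 120 N, or if a joint passes its speed limit or range.

## Working session

There is one attempt and no reset: what is moved stays moved. The work goes in short steps, Python scripts to look and compute and a shell command to move; the robot and the scene stay as the last step left them, time stands still between calls to the robot, and variables do not carry over. Pictures are saved under pics/ and viewed, at most 10 in all, crops included, and the job is handed in when it is done.

```bash
mkdir -p pics; ls; python3 - <<'E'
from bench import ctrl, imaging
import cv2,numpy as np
o=ctrl.get_obs();print(o)
for n in("scene","top"):
    cv2.imwrite(f"pics/{n}0.png",imaging.camera(n)[:,:,::-1]);i=imaging.camera_info(n);print(n,i)
print(imaging.camera_info("wrist"))
E
```

```text
pics
{'time_s': 0.0, 'q': array([ 9.56710515e-01,  1.81551188e-01,  1.60800754e+00,  4.20510279e-07,
        1.35381447e+00, -2.06280655e-01]), 'dq': array([-0.00070035,  0.0009243 , -0.00122258, -0.0001766 , -0.00199565,
        0.00080534]), 'joint_efforts': array([-2.34770014e-04, -4.44887710e+01, -3.51322389e+01, -3.63818281e-04,
        9.24230117e-03,  4.59272871e-05]), 'eef_pos': array([0.22771025, 0.52742401, 0.25237865]), 'eef_rot': array([-3.55209713e-04,  2.02492559e-01,  9.79283397e-01, -8.16342690e-04]), 'wrist_force': array([-0.01809583, -0.37212962,  0.34412884]), 'torque': array([-0.02589247,  0.02328224, -0.01378032]), 'grasp_force': 0.0, 'opening': 0.9987176255218493}
scene {'K': array([[503.37192976,   0.        , 276.2143685 ],
       [  0.        , 503.37192976, 209.31984701],
       [  0.        ,   0.        ,   1.        ]]), 'T': array([[ 0.39764799,  0.64298692, -0.65455625, -0.35815745],
       [-0.91734998,  0.26416099, -0.29780529, -0.41558268],
       [-0.01857668,  0.71887884,  0.69488713,  0.97385695],
       [ 0.        ,  0.        ,  0.        ,  1.
[... 251 characters left out ...]
[-0.99995958,  0.00459421,  0.00772908, -0.00210259],
       [ 0.00827584,  0.13421651,  0.99091747,  1.35710469],
       [ 0.        ,  0.        ,  0.        ,  1.        ]])}
{'K': array([[325.1922621 ,   0.        , 276.12934836],
       [  0.        , 325.1922621 , 205.43505862],
       [  0.        ,   0.        ,   1.        ]]), 'tool_from_camera': array([[ 1.24018835e-04,  9.54683554e-01,  2.97622743e-01,
         7.64836913e-02],
       [ 9.99999975e-01, -6.27393082e-05, -2.15449415e-04,
        -4.56472916e-04],
       [-1.87013368e-04,  2.97622762e-01, -9.54683537e-01,
        -1.20784173e-01],
       [ 0.00000000e+00,  0.00000000e+00,  0.00000000e+00,
         1.00000000e+00]])}
```

View pics/scene0.png

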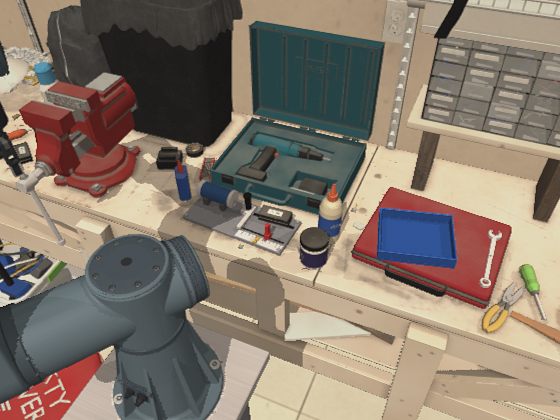

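View pics/top0.png

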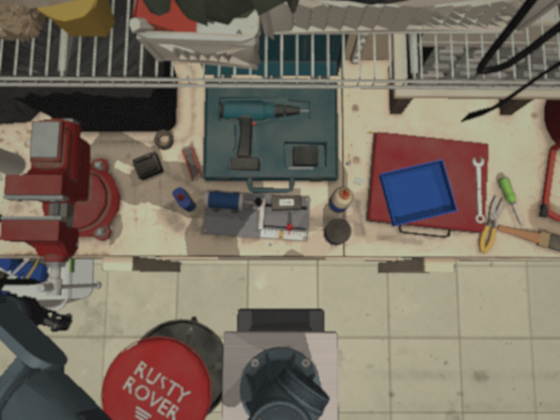

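Overview: the gauge lies at top px (205-310, 190-240), barrel on the left, and the tray is around (418,192). Next I need enlarged crops.

```bash
python3 - <<'E'
import cv2,numpy as np
a=cv2.imread("pics/top0.png")[175:250,165:365];b=cv2.imread("pics/scene0.png")[150:275,160:360]
cv2.imwrite("pics/c1.png",cv2.resize(a,(800,300),interpolation=cv2.INTER_CUBIC))
cv2.imwrite("pics/c2.png",cv2.resize(b,(800,500),interpolation=cv2.INTER_CUBIC))
E
```

```text
(no output)
```

View pics/c1.png

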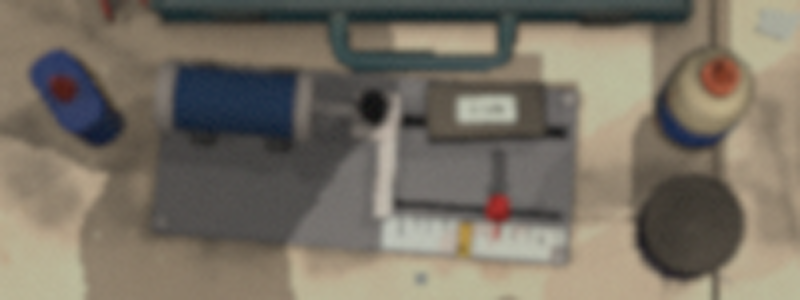

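View pics/c2.png

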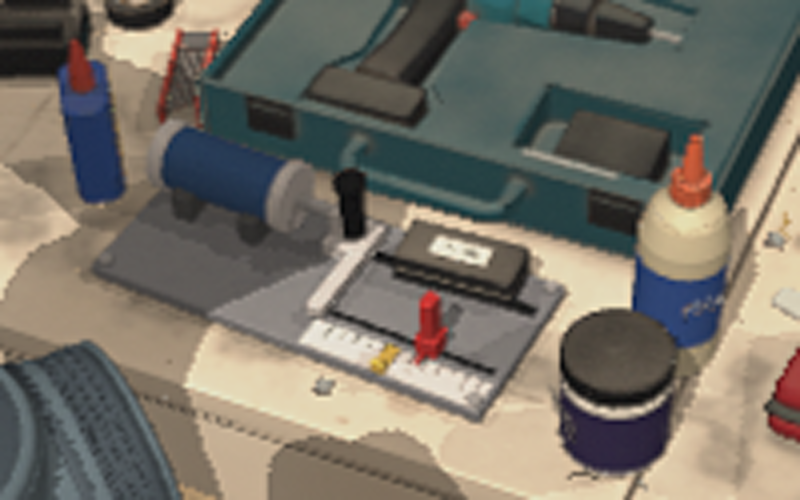

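```bash
cat >h.py <<'E'
import numpy as np
from bench import ctrl, imaging
from scipy.spatial.transform import Rotation as R
def ray(n,u,v,obs=None):
    i=imaging.camera_info(n);K=i["K"];x=(u-K[0,2])/K[0,0];y=(v-K[1,2])/K[1,1]
    if n=="wrist":
        r=np.hypot(x,y);s=np.sin(r)/max(r,1e-9);d=np.array([x*s,-y*s,-np.cos(r)])
        w=obs["eef_rot"];T=np.eye(4);T[:3,:3]=R.from_quat([w[1],w[2],w[3],w[0]]).as_matrix();T[:3,3]=obs["eef_pos"];T=T@i["tool_from_camera"]
    else: d=np.array([x,-y,-1]);T=i["T"]
    return T[:3,3],T[:3,:3]@d
def at(n,u,v,z,obs=None):
    o,d=ray(n,u,v,obs);return o+d*(z-o[2])/d[2]
E
cat > m.py <<'E'
from h import *
c=lambda u,v,z:at("top",165+u/4,175+v/4,z)
P={k:c(*a) for k,a in dict(nl=(152,235,.012),nr=(575,262,.012),fr=(578,88,.012),knob=(374,107,.076),tab=(498,207,.06),mark=(465,240,.014),
 c1=(430,82,.036),c2=(548,84,.036),c3=(545,138,.036),c4=(427,137,.036),jar=(692,225,.082),glue=(720,75,.182),oil=(64,90,.12)).items()}
G=dict(nl=(.165,.095),nr=(-.135,.095),fr=(-.135,-.033),knob=(.01,0))
A=np.array([G[k] for k in G]);B=np.array([P[k][:2] for k in G])
a,b=A-A.mean(0),B-B.mean(0)
th=np.arctan2((a[:,0]*b[:,1]-a[:,1]*b[:,0]).sum(),(a*b).sum());M=np.array([[np.cos(th),-np.sin(th)],[np.sin(th),np.cos(th)]])
t=B.mean(0)-M@A.mean(0);print("yaw",np.degrees(th),"o",t,"res",(A@M.T+t-B).round(4).tolist())
for k in P: print(k,P[k].round(4),"gauge",((P[k][:2]-t)@M).round(4))
T=[at("top",*p,.084) for p in((380,177),(442,161),(456,209),(393,224))]
print("tray",np.mean(T,0),[np.round(x[:2],3).tolist() for x in T])
E
python3 m.py
```

```text
yaw 86.68315379362915 o [0.50822409 0.05163791] res [[-0.0015, -0.0], [-0.0008, 0.0023], [0.0012, -0.0025], [0.0011, 0.0002]]
nl [0.4244 0.2219 0.012 ] gauge [0.1651 0.0935]
nr [ 0.4064 -0.08    0.012 ] gauge [-0.1373  0.094 ]
fr [ 0.5322 -0.0825  0.012 ] gauge [-0.1326 -0.0317]
knob [0.5077 0.0614 0.076 ] gauge [0.0097 0.0011]
tab [ 0.4407 -0.0241  0.06  ] gauge [-0.0795  0.063 ]
mark [ 0.4216 -0.0014  0.014 ] gauge [-0.058   0.0834]
c1 [0.532  0.0239 0.036 ] gauge [-0.0263 -0.0253]
c2 [ 0.531  -0.0598  0.036 ] gauge [-0.1099 -0.0291]
c3 [ 0.4923 -0.0576  0.036 ] gauge [-0.11    0.0096]
c4 [0.4926 0.0257 0.036 ] gauge [-0.0268  0.0141]
jar [ 0.4268 -0.1554  0.082 ] gauge [-0.2114  0.0693]
glue [ 0.5128 -0.1622  0.182 ] gauge [-0.2132 -0.0169]
oil [0.5113 0.2647 0.12  ] gauge [0.2129 0.0093]
tray [ 0.5340156  -0.37549174  0.084     ] [[0.577, -0.273], [0.623, -0.446], [0.489, -0.479], [0.447, -0.305]]
```

```bash
cat >>h.py <<'E'
def tri(a,b):
    (o1,d1),(o2,d2)=ray("top",*a),ray("scene",*b)
    s=np.linalg.lstsq(np.c_[d1,-d2],o2-o1,rcond=None)[0];p,q=o1+s[0]*d1,o2+s[1]*d2
    return ((p+q)/2).round(4),np.linalg.norm(p-q).round(4)
def go(p,yang):
    "shift cm in tool axes, roll deg, to world p with tool y at yang deg"
    o=ctrl.get_obs();w=o["eef_rot"];M=R.from_quat([w[1],w[2],w[3],w[0]]).as_matrix()
    y=np.degrees(np.arctan2(M[1,1],M[0,1]));return (M.T@(np.array(p)-o["eef_pos"])*100).round(2),round(y-yang,1)
E
python3 - <<'E'
from h import *
t=lambda u,v:(165+u/4,175+v/4)
s=lambda u,v:(160+u/4,150+v/4)
print("handle R",tri(t(500,62),s(495,208)),"L",tri(t(350,62),s(345,168)))
print("box FR",tri(t(688,10),s(640,195)),"FL",tri(t(162,12),s(205,82)))
print(go((.512,-.017,.25),0))
E
```

```text
handle R (array([ 0.5446, -0.0264,  0.0505]), np.float64(0.0022)) L (array([0.5424, 0.0811, 0.0521]), np.float64(0.0032))
box FR (array([ 0.5653, -0.1387,  0.0892]), np.float64(0.0335)) FL (array([0.5767, 0.2104, 0.0613]), np.float64(0.0013))
(array([-47.69, -38.71,   0.29]), np.float64(66.6))
```

```bash
python3 -m pendant '[[-4,-3.2,0,6],[-8,-6.4,0,12],[-12,-9.7,0,18],[-16,-13,0,24],[-20,-16,0,30],[-24,-19.5,0,36],[-28,-23,0,42],[-32,-26,0,48],[-36,-29,0,54],[-40,-32.5,0,60],[-44,-35.5,0,66.6],[-48.8,-41.4,0,66.6]]' 0.6; python3 -m pendant '[[0,0,0,0],[0,0,0,0],[0,0,0,0],[0,0,0,0]]'; python3 - <<'E'
from h import *
print(go((.512,-.046,.15),0))
E
```

```text
time_s: 1.1
eef_pos: [0.4575, 0.0815, 0.2532]
eef_rot: [0.0, 0.709, 0.705, 0.0]
wrist_force: [-0.5, 0.1, -1.1]
opening: 0.596
grasp_force: 0.0
time_s: 1.43
eef_pos: [0.4563, 0.0845, 0.253]
eef_rot: [-0.0, 0.706, 0.708, -0.0]
wrist_force: [0.5, -0.2, 0.2]
opening: 0.599
grasp_force: 0.0
(array([-13.07,   5.55,  10.29]), np.float64(0.1))
```

Rows are only made up by later rows; continue, with spare rows. Down to z 0.17 for a close look.

```bash
python3 -m pendant '[[-4,1.6,2,0],[-8,3.2,4,0],[-11,4.8,6,0],[-13.1,5.5,8,0],[-13.1,5.5,8.3,0],[-13.1,5.5,8.3,0],[-13.1,5.5,8.3,0]]'; python3 - <<'E'
from h import *
import cv2,pickle
o=ctrl.get_obs();im=imaging.camera("wrist");pickle.dump(o,open("o1.pkl","wb"));print(o["eef_pos"],go((.512,-.046,.036),0))
cv2.imwrite("pics/w1.png",cv2.resize(im[:,:,::-1],(784,588),interpolation=cv2.INTER_CUBIC))
E
```

```text
time_s: 2.02
eef_pos: [0.5116, -0.0458, 0.1702]
eef_rot: [-0.001, 0.706, 0.708, -0.0]
wrist_force: [0.1, 0.7, 0.2]
opening: 0.603
grasp_force: 0.0
[ 0.51163466 -0.04583001  0.17017507] (array([-2.000e-02, -1.000e-02,  1.349e+01]), np.float64(0.2))
```

View pics/w1.png

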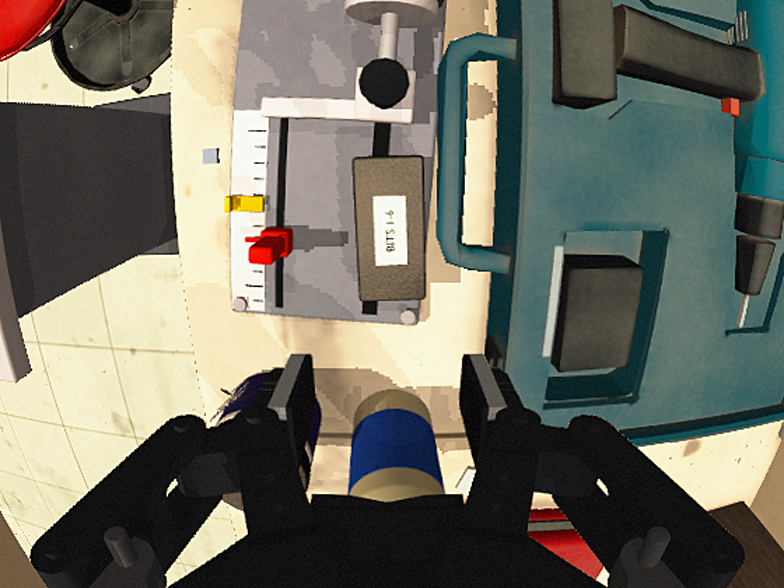

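The wrist view shows the case's top corners at (355,157), (423,155), (425,300) and (360,298). The knob cap is at (384,83), the mark at (244,204), the needle at (252,239) and the handle's end at (475,262).

```bash
python3 - <<'E'
from h import *
import pickle
o=pickle.load(open("o1.pkl","rb"));w=lambda u,v,z:at("wrist",u/1.4,v/1.4,z,o).round(4)
for n,a in dict(c1=(355,157,.036),c2=(423,155,.036),c3=(425,300,.036),c4=(360,298,.036),knob=(384,83,.076),mark=(244,204,.015),needle=(250,239,.014),tabtop=(257,251,.06),tabbase=(285,243,.029),pr=(408,318,.015),pl=(240,303,.015),handleR=(475,268,.05),handlefront=(445,230,.05),arm=(335,108,.026)).items(): print(n,w(*a))
E
```

```text
c1 [0.4933 0.0263 0.036 ]
c2 [0.5309 0.0275 0.036 ]
c3 [ 0.5338 -0.057   0.036 ]
c4 [ 0.4952 -0.0559  0.036 ]
knob [0.5095 0.062  0.076 ]
mark [ 0.4214 -0.0012  0.015 ]
needle [ 0.4237 -0.024   0.014 ]
tabtop [ 0.4417 -0.0216  0.06  ]
tabbase [ 0.4503 -0.0239  0.029 ]
pr [ 0.5249 -0.0765  0.015 ]
pl [ 0.4134 -0.0669  0.015 ]
handleR [ 0.5599 -0.0335  0.05  ]
handlefront [ 0.5424 -0.0124  0.05  ]
arm [0.4812 0.055  0.026 ]
```

```bash
python3 -m pendant '[[0,0.2,4,-1.5],[0,0.2,8,-1.5],[0,0.2,11,-1.5],[0,0.2,12.5,-1.5],[0,0.2,13.4,-1.5],[0,0.2,13.4,-1.5],[0,0.2,13.4,-1.5]]'; python3 -m pendant '[[0,0,0,0],[0,0,0,0],[0,0,0,0],[0,0,0,0],[0,0,0,0],[0,0,0,0]]' 0.2;
```

```text
time_s: 2.65
eef_pos: [0.5149, -0.0468, 0.0375]
eef_rot: [0.001, 0.697, 0.717, 0.0]
wrist_force: [-0.7, -0.4, 0.5]
opening: 0.6
grasp_force: 0.0
time_s: 3.15
eef_pos: [0.5159, -0.0477, 0.0386]
eef_rot: [0.002, 0.698, 0.717, 0.001]
wrist_force: [-1.3, 2.1, 8.5]
opening: 0.453
grasp_force: 61.1
```

```bash
python3 -m pendant '[[0,0,-3,0],[0,0,-7,0],[0,0,-11,0],[0,0,-15,0],[0,0,-19,0],[0,0,-22,0],[0,0,-22,0],[0,0,-22,0]]'; python3 - <<'E'
from h import *
print(go((.542,-.405,.26),15))
E
```

```text
time_s: 3.82
eef_pos: [0.5152, -0.0478, 0.2593]
eef_rot: [0.003, 0.698, 0.717, 0.001]
wrist_force: [0.3, 0.9, -2.2]
opening: 0.452
grasp_force: 61.3
(array([-3.578e+01,  1.720e+00,  2.000e-02]), np.float64(-13.5))
```

```bash
python3 -m pendant '[[-3,0,0,-1],[-6.5,0,0,-2.5],[-10,0.5,0,-4],[-13.5,0.5,0,-5],[-17,0.5,0,-6.5],[-20.5,1,0,-8],[-24,1,0,-9],[-27.5,1.2,0,-10.5],[-31,1.4,0,-12],[-34,1.6,0,-13],[-35.8,1.7,0,-13.5],[-35.8,1.7,0,-13.5]]';python3 -m pendant '[[0,0,0,0],[0,0,0,0],[0,0,0,0]]'; python3 - <<'E'
from h import *
import cv2,pickle
print(go((.542,-.405,.086),15))
o=ctrl.get_obs();pickle.dump(o,open("o2.pkl","wb"))
a=imaging.camera("scene")[160:290,330:530];b=imaging.camera("wrist")
cv2.imwrite("pics/w2.png",np.hstack([cv2.resize(a,(400,260)),cv2.resize(b,(400,300))[:260]])[:,:,::-1])
E
```

```text
time_s: 4.82
eef_pos: [0.5389, -0.4083, 0.2531]
eef_rot: [-0.002, 0.61, 0.792, -0.0]
wrist_force: [-0.5, -0.2, -2.3]
opening: 0.451
grasp_force: 61.3
time_s: 5.07
eef_pos: [0.5405, -0.4033, 0.2554]
eef_rot: [-0.001, 0.608, 0.794, 0.0]
wrist_force: [-0.0, -0.3, -1.2]
opening: 0.455
grasp_force: 61.3
(array([-0.23,  0.11, 16.94]), np.float64(0.1))
```

View pics/w2.png

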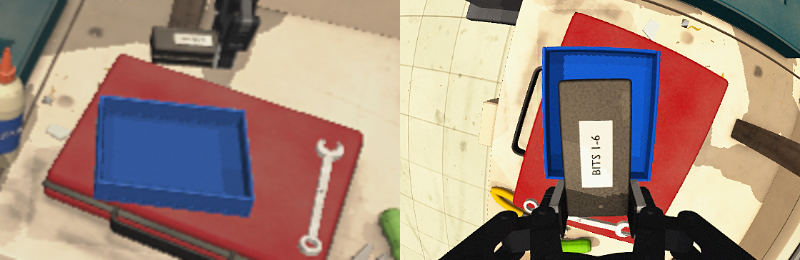

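The case hangs level and is aligned over the tray (wrist crop: tray cols 543-660, case cols 560-633). Now I lower it and release.

```bash
python3 -m pendant '[[-0.2,0,4,0],[-0.2,0,8,0],[-0.2,0,11.5,0],[-0.2,0,14.5,0],[-0.2,0,16,0],[-0.2,0,16.8,0],[-0.2,0,17,0],[-0.2,0,17,0],[-0.2,0,17,0]]';python3 -m pendant '[[0,0,0,0],[0,0,0,0],[0,0,0,0],[0,0,0,0],[0,0,-1,0],[0,0,-4,0],[0,0,-8,0],[0,0,-12,0],[0,0,-15,0],[0,0,-16,0],[0,0,-16,0],[0,0,-16,0]]' 0.6; python3 - <<'E'
from h import *
import cv2
o=ctrl.get_obs()
cv2.imwrite("pics/w3.png",imaging.camera("wrist")[:,:,::-1])
print(o["eef_pos"])
# gauge: knob/arm measured; tab hover
th=np.radians(86.7);X=np.array([np.cos(th),np.sin(th)]);
print(go((.5435,-.395,.25),86.7), go((.4435,-.0225,.25),86.7))
E
```

```text
time_s: 5.92
eef_pos: [0.5423, -0.4079, 0.0889]
eef_rot: [0.002, 0.608, 0.794, -0.0]
wrist_force: [0.8, -0.9, -1.7]
opening: 0.452
grasp_force: 61.2
time_s: 6.92
eef_pos: [0.5411, -0.4067, 0.2465]
eef_rot: [0.0, 0.609, 0.794, -0.0]
wrist_force: [-0.2, -0.2, -0.5]
opening: 0.605
grasp_force: 0.0
[ 0.54105656 -0.4067312   0.24653048]
(array([ 1.  ,  0.58, -0.53]), np.float64(-71.7)) (array([39.57,  0.58, -0.45]), np.float64(-71.7))
```

View pics/w3.png

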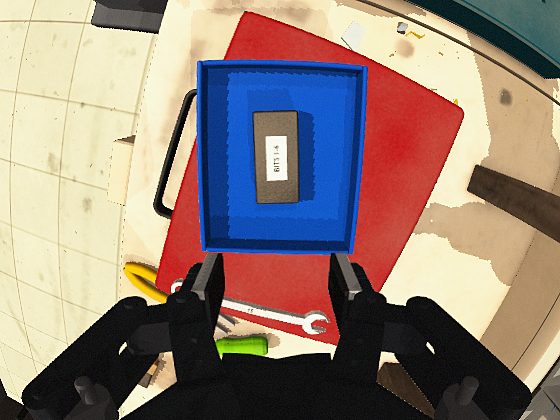

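The case lies flat in the tray (px 275,157). Next is the pointer tab.

```bash
python3 -m pendant '[[3.5,0,0,-6],[7,0,0,-12.5],[10.5,0,0,-19],[14,0,0,-25.5],[17.5,0.5,0,-32],[21,0.5,0,-38.5],[24.5,0.5,0,-45],[28,0.5,0,-51.5],[31.5,0.5,0,-58],[35,0.6,0,-64.5],[38.5,0.6,0,-71],[39.5,0.6,0,-71.7]]' 0.45;python3 -m pendant '[[0,0,0,0],[0,0,0,0],[0,0,0,0],[0,0,0,0]]'; python3 - <<'E'
from h import *
print(go((.443,-.0225,.15),86.7))
E
```

```text
time_s: 7.97
eef_pos: [0.4414, -0.0196, 0.2436]
eef_rot: [-0.003, 0.024, 1.0, 0.002]
wrist_force: [0.9, 0.6, 0.9]
opening: 0.446
grasp_force: 0.0
time_s: 8.3
eef_pos: [0.4446, -0.0249, 0.2458]
eef_rot: [-0.0, 0.03, 1.0, -0.0]
wrist_force: [-0.1, -0.8, 0.1]
opening: 0.448
grasp_force: 0.0
(array([0.17, 0.23, 9.58]), np.float64(-0.1))
```

```bash
python3 -m pendant '[[0.1,0.2,4,0],[0.1,0.2,8,0],[0.1,0.2,12,0],[0.1,0.2,15,0],[0.1,0.2,17.5,0],[0.1,0.2,18.9,0],[0.1,0.2,18.9,0],[0.1,0.2,18.9,0]]';python3 -m pendant '[[0,0,0,0],[0,0,0,0],[0,0,0,0],[0,0,0,0],[0,0,0,0],[0,0,0,0],[0,0,0,0]]' 0; python3 - <<'E'
from h import *
o=ctrl.get_obs();p=o["eef_pos"][:2];th=np.radians(86.7);X=np.array([np.cos(th),np.sin(th)]);Y=np.array([-X[1],X[0]])
for n,t in(("o_top",[.5082,.0516]),): print(n,(p-t)@X,(p-t)@Y)
E
```

```text
time_s: 8.97
eef_pos: [0.4432, -0.0224, 0.0566]
eef_rot: [-0.001, 0.029, 1.0, 0.0]
wrist_force: [-0.2, 0.7, -0.4]
opening: 0.444
grasp_force: 0.0
time_s: 9.55
eef_pos: [0.4449, -0.0223, 0.0588]
eef_rot: [0.002, 0.028, 1.0, -0.001]
wrist_force: [-1.2, -1.1, 6.9]
opening: 0.1
grasp_force: 60.0
o_top -0.0774141607460475 0.0589295021277988
```

```bash
python3 -m pendant '[[0,1,0,0],[0,2,0,0],[0,3,0,0],[0,4,0,0],[0,5,0,0],[0,5.6,0,0],[0,6,0,0],[0,6,0,0],[0,6,0,0]]';python3 -m pendant '[[0,0.1,0,0],[0,0.2,0,0],[0,0.2,0,0],[0,0.2,0,0]]'
```

```text
time_s: 10.3
eef_pos: [0.4491, 0.0386, 0.0588]
eef_rot: [0.002, 0.028, 1.0, 0.0]
wrist_force: [2.8, 1.5, 6.4]
opening: 0.102
grasp_force: 59.9
time_s: 10.63
eef_pos: [0.4493, 0.04, 0.0588]
eef_rot: [0.002, 0.028, 1.0, -0.0]
wrist_force: [2.2, -0.9, 6.3]
opening: 0.097
grasp_force: 60.0
```

```bash
for i in 1; do python3 -m pendant '[[0,0.1,0,0],[0,0.15,0,0],[0,0.15,0,0],[0,0.15,0,0]]'|grep -E 'eef_pos|force'; done; python3 -m pendant '[[0,0.1,0,0],[0,0.15,0,0],[0,0.15,0,0],[0,0.15,0,0]]'|grep -E 'eef_pos|force'
```

```text
eef_pos: [0.4494, 0.0414, 0.0588]
wrist_force: [2.4, -1.9, 5.9]
grasp_force: 59.9
eef_pos: [0.4495, 0.0429, 0.0588]
wrist_force: [1.9, -0.6, 5.6]
grasp_force: 59.9
```

```bash
python3 -m pendant '[[0,0.1,0,0],[0,0.15,0,0],[0,0.15,0,0],[0,0.15,0,0]]'|grep -E 'eef_pos|force';python3 - <<'E'
from h import *
import cv2
o=ctrl.get_obs();a=imaging.camera("top")[175:250,205:325];b=imaging.camera("wrist")[100:350,60:360]
s=imaging.camera("scene")[190:260,200:312]
cv2.imwrite("pics/w4.png",np.vstack([np.hstack([cv2.resize(a,(400,250),interpolation=2),cv2.resize(s,(400,250),interpolation=2)]),cv2.resize(b,(800,330),interpolation=2)])[:,:,::-1])
E
```

```text
eef_pos: [0.4495, 0.0438, 0.0588]
wrist_force: [2.3, -5.2, 4.8]
grasp_force: 59.9
```

View pics/w4.png

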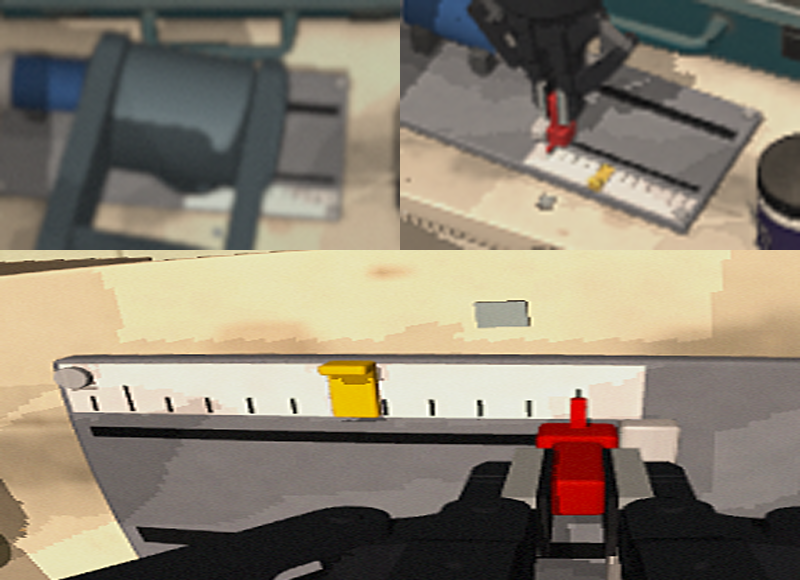

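The pointer touches the carriage arm (force -5 N, with the foot against the white arm at px 620,440). I'll measure the mark against the needle here, then release.

```bash
python3 - <<'E'
from h import *
o=ctrl.get_obs();th=np.radians(86.7);X=np.array([np.cos(th),np.sin(th)]);Y=np.array([-X[1],X[0]])
w=lambda u,v,z:at("wrist",60+u*3/8,100+(v-250)*25/33,z,o)[:2]
n=w(578,394,.014)
for a in((330,417,.012),(382,417,.012),(330,378,.016),(380,378,.016),(578,394,.014),(66,365,.012)): p=w(*a);print(p.round(4),((p-n)@X).round(4),((p-n)@Y).round(4))
M=np.array([.4215,-.0013]); print("earlier", (M-o["eef_pos"][:2])@X)
E
python3 -m pendant '[[0,0,0,0],[0,0,0,0],[0,0,0,0],[0,0,-2,0],[0,0,-5,0],[0,0,-8,0],[0,0,-8,0],[0,0,-8,0]]' 0.45
```

```text
[ 0.4349 -0.0082] -0.0527 -0.0112
[0.4355 0.0033] -0.0412 -0.0111
[ 0.4165 -0.0044] -0.0499 0.0074
[0.4172 0.0061] -0.0395 0.0074
[0.4268 0.0451] 0.0 0.0
[ 0.4074 -0.0694] -0.1153 0.0128
earlier -0.04661316540740171
time_s: 12.45
eef_pos: [0.4484, 0.0448, 0.1388]
eef_rot: [0.002, 0.028, 1.0, -0.0]
wrist_force: [0.5, -0.4, -0.1]
opening: 0.448
grasp_force: 0.0
```

```bash
python3 - <<'E'
from h import *
print(go((.5095,.0635,.065),86.7))
E
```

```text
(array([-5.97,  2.22,  7.4 ]), np.float64(0.1))
```

```bash
python3 -m pendant '[[-3,1.1,0,0],[-6,2.2,0,0],[-6,2.2,0.5,0],[-6,2.2,3,0],[-6,2.2,5.5,0],[-6,2.2,7.3,0],[-6,2.2,7.3,0],[-6,2.2,7.3,0]]';python3 -m pendant '[[0,0,0,0],[0,0,0,0],[0,0,0,0],[0,0,0,0],[0,0,0,0],[0,0,0,0]]' 0
```

```text
time_s: 13.12
eef_pos: [0.5069, 0.0637, 0.0647]
eef_rot: [-0.002, 0.028, 1.0, 0.0]
wrist_force: [-11.8, 0.8, 24.3]
opening: 0.449
grasp_force: 12.5
time_s: 13.62
eef_pos: [0.5084, 0.0648, 0.0659]
eef_rot: [-0.0, 0.03, 1.0, 0.002]
wrist_force: [-10.4, 2.9, 29.4]
opening: 0.28
grasp_force: 67.9
```

Unexpected 29 N upward force; look before going on.

```bash
python3 - <<'E'
from h import *
import cv2
a=imaging.camera("scene")[160:260,180:320];b=imaging.camera("wrist")
cv2.imwrite("pics/w5.png",np.hstack([cv2.resize(a,(420,300),interpolation=2),cv2.resize(b,(380,285),interpolation=2)[[*range(285)]+[0]*15]])[:,:,::-1])
print(ctrl.get_obs()["torque"])
E
```

```text
[ 2.60750736  1.0672452  -0.37538803]
```

View pics/w5.png

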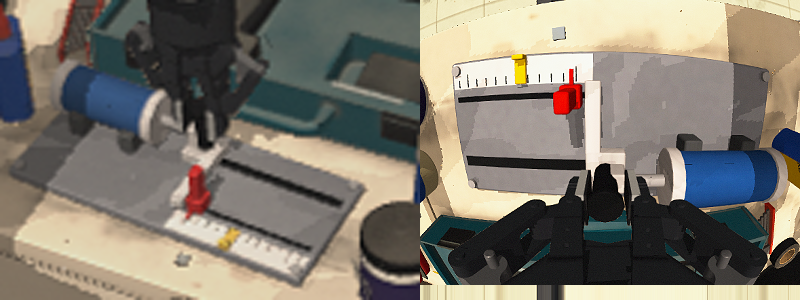

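```bash
cat >p.py <<'E'
from h import *
o=ctrl.get_obs();print({k:np.round(o[k],3).tolist() for k in("eef_pos","wrist_force","torque","grasp_force","opening")})
E
python3 - <<'E'
from h import *
o=ctrl.get_obs()
print("cap?",at("wrist",(605-420)/.679,195/.679,.076,o),"armcorner",at("wrist",(592-420)/.679,165/.679,.026,o))
E
python3 -m pendant '[[0,0,0,0],[0,0,0,0],[0,0,0,0],[0,0,0,0]]' 0.45 >/dev/null;python3 p.py
python3 -m pendant '[[0,0,-0.3,0],[0,0,-0.3,0],[0,0,-0.3,0]]' >/dev/null;python3 p.py
python3 -m pendant '[[0,0,-0.5,0],[0,0,-0.5,0],[0,0,-0.5,0]]' >/dev/null;python3 p.py
python3 -m pendant '[[0,0,-0.5,0],[0,0,-0.5,0],[0,0,-0.5,0]]' >/dev/null;python3 p.py
```

```text
cap? [0.50009815 0.06344942 0.076     ] armcorner [0.50237025 0.05261821 0.026     ]
{'eef_pos': [0.509, 0.063, 0.065], 'wrist_force': [-1.898, -2.539, 17.813], 'torque': [-0.145, 0.446, 0.073], 'grasp_force': 8.199, 'opening': 0.45}
{'eef_pos': [0.507, 0.063, 0.066], 'wrist_force': [-0.546, 0.862, -0.325], 'torque': [-0.013, 0.047, 0.014], 'grasp_force': 0.0, 'opening': 0.453}
{'eef_pos': [0.508, 0.063, 0.072], 'wrist_force': [-0.506, 0.728, 0.389], 'torque': [-0.007, 0.02, -0.04], 'grasp_force': 0.0, 'opening': 0.45}
{'eef_pos': [0.509, 0.063, 0.078], 'wrist_force': [0.612, 1.095, -0.832], 'torque': [-0.046, -0.006, -0.003], 'grasp_force': 0.0, 'opening': 0.451}
```

The +y fingertip was landing on the spring rod (z about 45-50 mm). Grip higher, on the cap, at TCP z 0.073.

```bash
python3 -m pendant '[[0,0.1,0.5,0],[0,0.1,0.5,0],[0,0.1,0.5,0]]' >/dev/null;python3 p.py
python3 -m pendant '[[0,0,0,0],[0,0,0,0],[0,0,0,0],[0,0,0,0],[0,0,0,0],[0,0,0,0]]' 0 >/dev/null;python3 p.py
```

```text
{'eef_pos': [0.508, 0.064, 0.072], 'wrist_force': [0.174, -0.041, 0.624], 'torque': [0.014, 0.006, -0.026], 'grasp_force': 0.0, 'opening': 0.444}
{'eef_pos': [0.508, 0.063, 0.072], 'wrist_force': [-2.581, -4.254, 1.886], 'torque': [-0.757, 0.262, -0.008], 'grasp_force': 58.462, 'opening': 0.248}
```

```bash
python3 -c "
from h import *
print(ctrl.get_obs()['eef_pos'])"
python3 -m pendant '[[0,-0.4,0,0],[0,-0.9,0,0],[0,-1.4,0,0],[0,-1.9,0,0],[0,-2.4,0,0],[0,-2.9,0,0],[0,-3.4,0,0],[0,-3.9,0,0],[0,-4.2,0,0],[0,-4.4,0,0],[0,-4.4,0,0],[0,-4.4,0,0]]' >/dev/null;python3 -c "
from h import *
print(ctrl.get_obs()['eef_pos'])";python3 p.py
```

```text
[0.50837727 0.06347067 0.07237628]
[0.50538533 0.02156076 0.07234081]
{'eef_pos': [0.505, 0.022, 0.072], 'wrist_force': [-3.841, 7.321, 5.22], 'torque': [0.988, 0.457, 0.04], 'grasp_force': 58.846, 'opening': 0.243}
```

```bash
python3 -m pendant '[[0,-0.2,0,0],[0,-0.3,0,0],[0,-0.3,0,0],[0,-0.3,0,0]]' >/dev/null;python3 - <<'E'
from h import *
import cv2
print(ctrl.get_obs()['eef_pos'])
b=imaging.camera("wrist");cv2.imwrite("w6.png",b[:,:,::-1]);s=imaging.camera("scene")[195:255,220:300]
cv2.imwrite("pics/w6.png",np.vstack([cv2.resize(b[60:160,150:350],(800,400),interpolation=2),cv2.resize(s,(267,200),interpolation=2)[:,[*range(267)]+[0]*533]])[:,:,::-1])
E
```

```text
[0.50520046 0.01890213 0.07234162]
```

View pics/w6.png

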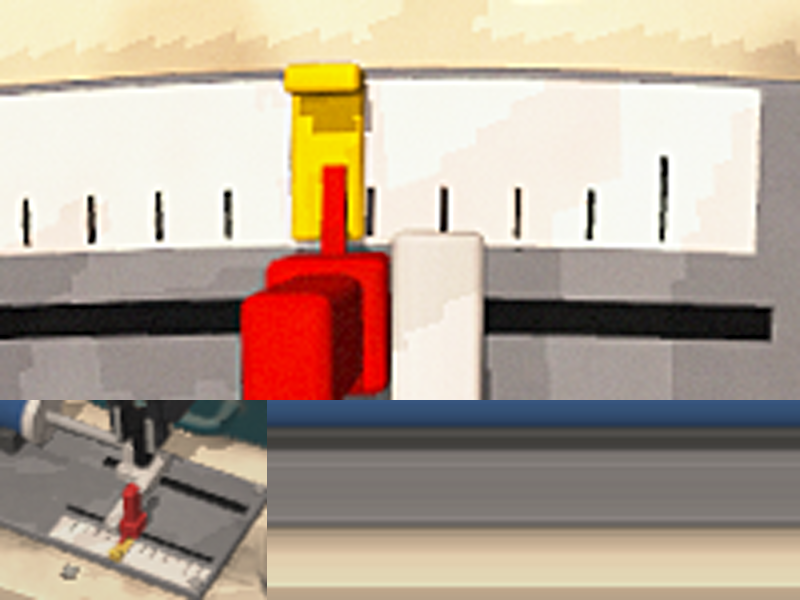

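The needle (px 335) stands inside the mark (px 293-363, middle 328), about 1 mm short of its middle. I pull 1 mm more, hold, and then ease it back.

```bash
python3 -m pendant '[[0,-0.1,0,0],[0,-0.1,0,0],[0,-0.1,0,0],[0,-0.1,0,0],[0,-0.1,0,0],[0,-0.1,0,0],[0,-0.1,0,0],[0,-0.1,0,0],[0,-0.1,0,0],[0,-0.1,0,0],[0,-0.1,0,0],[0,-0.1,0,0]]' >/dev/null;python3 -m pendant '[[0,0,0,0],[0,0,0,0],[0,0,0,0],[0,0,0,0],[0,0,0,0]]'
python3 -m pendant '[[0,0.4,0,0],[0,0.8,0,0],[0,1.2,0,0],[0,1.6,0,0],[0,2,0,0],[0,2.4,0,0],[0,2.8,0,0],[0,3.2,0,0],[0,3.6,0,0],[0,4,0,0],[0,4.3,0,0],[0,4.3,0,0]]';python3 -m pendant '[[0,0.1,0,0],[0,0.2,0,0],[0,0.3,0,0],[0,0.3,0,0],[0,0.3,0,0]]'; python3 p.py
```

```text
time_s: 18.4
eef_pos: [0.5051, 0.018, 0.0723]
eef_rot: [-0.001, 0.029, 1.0, 0.002]
wrist_force: [-3.5, 8.4, 5.4]
opening: 0.237
grasp_force: 58.9
time_s: 19.4
eef_pos: [0.5082, 0.0599, 0.0723]
eef_rot: [-0.0, 0.028, 1.0, 0.0]
wrist_force: [-3.5, 4.0, 5.0]
opening: 0.241
grasp_force: 58.9
time_s: 19.82
eef_pos: [0.5084, 0.0624, 0.0723]
eef_rot: [-0.0, 0.028, 1.0, 0.0]
wrist_force: [-3.4, 3.6, 4.6]
opening: 0.246
grasp_force: 58.9
{'eef_pos': [0.508, 0.062, 0.072], 'wrist_force': [-3.43, 3.632, 4.566], 'torque': [0.581, 0.523, 0.02], 'grasp_force': 58.87, 'opening': 0.246}
```

```bash
python3 -m pendant '[[0,0.1,0,0],[0,0.15,0,0],[0,0.15,0,0],[0,0.15,0,0]]'>/dev/null; python3 p.py; python3 -m pendant '[[0,0.1,0,0],[0,0.1,0,0],[0,0.1,0,0]]'>/dev/null; python3 p.py
```

```text
{'eef_pos': [0.508, 0.063, 0.072], 'wrist_force': [-4.278, 0.965, 6.064], 'torque': [0.109, 0.539, -0.027], 'grasp_force': 58.911, 'opening': 0.241}
{'eef_pos': [0.508, 0.063, 0.072], 'wrist_force': [-4.317, -2.889, 6.06], 'torque': [-0.517, 0.666, 0.005], 'grasp_force': 59.001, 'opening': 0.245}
```

The carriage is against its stop. I release, lift clear and check the result numerically.

```bash
python3 -m pendant '[[0,0,0,0],[0,0,0,0],[0,0,0,0],[0,0,0,0],[0,0,-0.5,0],[0,0,-2,0],[0,0,-5,0],[0,0,-9,0],[0,0,-12,0],[0,0,-12,0],[0,0,-12,0]]' 0.45; python3 - <<'E'
from h import *
import cv2
from scipy import ndimage as nd
o=ctrl.get_obs();b=imaging.camera("wrist").astype(int);r,g,bl=b[...,0],b[...,1],b[...,2]
y=(r>150)&(g>120)&(bl<70);d=(r>130)&(g<60)&(bl<60)
c=nd.label(y|d)[0]
for n,m,z in(("yellow",y,.014),("red",d,.03)):
    L,k=nd.label(m);s=nd.sum(m,L,range(1,k+1))
    for i in np.argsort(s)[::-1][:3]:
        q=np.argwhere(L==i+1);print(n,int(s[i]),"rows",q[:,0].min(),q[:,0].max(),"cols",q[:,1].min(),q[:,1].max())
        if n=="yellow" or 1:
            t=q[q[:,0]<=q[:,0].min()+4];v,u=t.mean(0);print("  top rows at",at("wrist",u,v,.014,o).round(4))
E
```

```text
time_s: 21.32
eef_pos: [0.5102, 0.0646, 0.1949]
eef_rot: [0.003, 0.028, 1.0, -0.0]
wrist_force: [0.0, -0.1, -0.2]
opening: 0.451
grasp_force: 0.0
yellow 157 rows 91 112 cols 196 205
  top rows at [ 4.163e-01 -4.000e-04  1.400e-02]
yellow 40 rows 87 90 cols 194 204
  top rows at [ 0.4114 -0.0017  0.014 ]
yellow 27 rows 338 341 cols 62 72
  top rows at [ 0.7171 -0.254   0.014 ]
red 1829 rows 267 351 cols 0 45
  top rows at [ 0.6027 -0.3152  0.014 ]
red 344 rows 102 135 cols 184 207
  top rows at [ 0.4261 -0.0016  0.014 ]
red 144 rows 243 303 cols 453 463
  top rows at [0.5875 0.2627 0.014 ]
```

```bash
python3 -c "
from bench import workorder
print(workorder.hand_in())"
```

```text
the job is handed in; nothing more can be done
None
```

I handed the job in at about 21 s with the bit case flat in the tray, the carriage eased home, and the needle about 2 mm from the middle of the mark by the last wrist picture; the hand-in gave no verdict, and I did not re-check the oil can, bottle and jar.

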